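Let the photometer cover down and start the reading

ROBOT

A 7-joint arm with a two-finger parallel gripper is mounted at the origin on a cart in front of the work surface, level with it; the furniture and walls round the work are solid. World frame = base frame: x ahead of the robot, y to its left, z up, the work surface at z = 0. Lengths are in m, angles in rad, forces in N, time in s.
With the tool pointing down it reaches from about 0.4 to 0.85 m from the base axis. Payload 10.4 kg.
Tool frame: the origin (TCP) lies on the centre line of the jaws, within the pads' length; the fingertips stand 8 mm ahead of it and the grasp point (between the pads) lies 11 mm behind it (r.finger_overhang is the distance from the TCP to the fingertips, in m); z points along the fingers, y is the line along which they close (so a half turn about z gives the same grasp; the last joint's range is limited). The gripper opens to 87 mm and grips with 3 to 60 N. Pads are 19 mm wide; open, the fingers measure 117 mm over their backs; the gripper's body (75 mm by 190 mm) begins 51 mm behind the grasp point.
Start: joints at [-1.136, 0.332, -0.065, 1.46, 0.022, 1.35, -0.088], TCP at [0.276, 0.561, 0.231] pointing down, gripper open.
Joint ranges: [-2.6, 2.6], [-0.5, 2.12], [-1.47, 1.34], [0.16, 2.42], [-1.27, 4.41], [0.06, 2.06], [-2.6, 2.6]. Speed limits (rad/s): [2.22, 2.22, 2.79, 2.79, 3.14, 3.14, 3.14].

INTERFACE

Orientations are given as a unit quaternion [x, y, z, w].
In Python, from bench import r, vision gives the robot as it stands.
- The arm moves only by the tool drive_tool, never from a script. Its argument "series" is a list of rows, each a list of 2 entries, a list of its own where there are three numbers: the shift along the world's x, y, z in cm, then the turn about the world's z in degrees. A call has exactly 10 rows; each row shifts and turns the commanded pose from where the row before left it; what a row does not reach is not made up. A row lasts 1/8 s, in which the tool goes at most 62.5 mm and 10.7 degrees, less where a joint would pass 70% of its speed; a pose out of reach is approached as far as the arm can. A call with a gripper value outside its range is refused whole. "hand" is the closure, from 0 (fully open) to 1 (shut), set as the call begins (left out, the last holds). The fingers move at their own pace and stop on an object; "newtons" is the grip in N (left out, the last holds). Time passes only in rows, so rows that do not move let the fingers close, or fill a call up. It gives the time, the measured TCP pose, the force, the opening and the grip force at its end, in the units of the state.
- r.read_state(): the state, without advancing time (a new reading comes with each control period).
- vision.camera(name): name is "scene" or "top" or "wrist"; returns a dict with "color" (400x640x3 uint8, red, green, blue), "intrinsics" (3x3 intrinsics, pixels), "R" (3x3) and "t" (3): a world point X has camera coordinates R X + t; the wrist camera has in their place "mount" (4x4, takes a point from camera to tool coordinates, whose origin is the TCP and whose axes are the flange's). Camera axes: x right, y down, z forward; pixel columns grow to the right and rows downward; lengths in m; the calibration is good to about 2 mm. The wrist camera is an equidistant fisheye: a pixel r from the principal point sees the ray r / f radians off the axis. A picture is of the moment at which its call begins: read the wrist's pose just before it. There is no depth.
- r.close_job(): hands the job in; it is judged then, once.
The state is a dict: "time": time; "joint_positions": joint angles; "joint_vel": joint speeds; "joint_torque": joint torques, N m; "ee_pos": TCP position; "eef_rot": TCP orientation; "ft_force": force on the tool from outside, world axes, zero at the start; "torque": the same for the moment, N m; "width": finger opening in m; "grip_force": force on a finger pad.
Only numpy, scipy, OpenCV 4.12 (cv2) and the standard library are available. Lean on these libraries where they do the work, as an engineer would, in place of code of your own. Each camera call takes 0.05 s, during which the arm holds its last target. There are 200 camera calls.

TASK

The sample is in the photometer but its hinged cover still stands open, and the cover drops shut by itself once it is past upright. Tip it gently forward with a fingertip, catch it from beneath on a finger while it is still well open, and let it down slowly on the finger until it is fully shut, without pinching it between the fingers and without letting it fall onto the instrument. Only then press the broad start key on the front deck all the way down, let it come up again and leave the hand clear; do not lift or disturb anything else on the bench.

Things in the scene. Friction and masses are not known exactly. Their poses are not given: they have to be found in the camera images.
- photometer: bench photometer, low, off-white, fixed, 256 mm deep (x), 210 mm wide (y). Origin on the bench under the middle of its sample well; +x to its back, +y left, z up. x=-140 to -55 mm: front deck, 50 mm high, dark flat display on its left, start key on its right; x=-55 to +116 mm: housing, 85 mm high, with the dark open well (x -41 to 40, y -52 to 52 mm) in its top.
- cover (a joint): angle of the hinged cover, rad: 0 shut, flat on the housing; 1.85 fully open, leaning back on its stop. Balance is near 1.57: above, it stays or leans back; below about 1.5 it falls shut on a weak damper, some 2 to 3 s from 1.45 when let go, slowly at first, about 1.1 rad/s at the bottom. Nothing holds it half way. Lower it at under 0.5 rad/s; only the last 0.1 rad may be let go.
- cover_hinge (a point): middle of the cover's hinge axis, on the instrument, 50 mm behind the well's middle and 94 mm above the bench. The axis runs along the instrument's y.
- cover_lip (a point): middle of the lower edge of the cover's front lip, moving with the cover: 121 mm from the hinge axis and 7 mm to the underside. Shut, the lip overhangs the front deck by 16 mm, its lower edge 87 mm above the bench, so that a finger can stay beneath it until the cover is shut.
- start_key (a joint): travel of the start key, m: 0 up, 0.004 all the way down; a spring brings it back. About 0.7 N starts it, 3.5 N takes it fully down.
- key_top (a point): middle of the top of the start key, a broad off-white key 24 mm (x) by 34 mm (y) standing 8 mm above the deck, 58 mm above the bench; pressed straight down.
- amber_vial: loose small brown glass vial with black cap, 31 mm across, 66 mm tall, left of the instrument; leave alone. Origin at its foot.
- beaker: loose small clear beaker, 54 mm across, 68 mm tall, left of the instrument; leave alone. Origin at its foot.
- white_pot: loose white pot with lid, 44 mm across, 50 mm tall, in front of the instrument; leave alone. Origin at its foot.
- comb_case: loose black case, 42 x 114 x 28 mm, right of the instrument; leave alone. Origin at its underside.
- blue_marker: loose marker pen, 15 x 140 x 17 mm, right of the instrument; leave alone. Origin at its underside.
- cover_mid (a point): middle of the cover plate, on the hinge axis' level. The cover is a flat grey plate, about 0.26 kg, 121 mm from hinge axis to lip, 130 mm wide (y), 16 mm thick: 7 mm to the underside (faces the robot when open, down when shut), 9 mm to the outside. A black rubber pad 3 mm thick under its middle ends 36 mm from the lip. (Outside: cover_c1; underside: cover_c2, its pad cover_c3.)

How it is judged:
By the outcome, as a careful person would: the job done as asked, in the order asked, and still so for the second after the job is handed in, with the robot touching nothing.
It also fails if it takes over 58 s, if anything falls off the work surface, if the arm or the gripper's body presses on something with over 40 N, if the wrist force passes 120 N, or if a joint passes its speed limit or range.

## Working session

There is one attempt and no reset: what is moved stays moved. The work goes in short steps, Python scripts to look and compute and a tool call to move; the robot and the scene stay as the last step left them, time stands still between calls to the robot, and variables do not carry over. Pictures are saved under pics/ and viewed, at most 14 in all, crops included, and the job is handed in when it is done.

Besides the shell and the picture viewer there is one more tool, called after "Request:" as name(argument=value, ...) on one line, values as JSON. drive_tool: Moves the arm, as the interface text tells. Its arguments: {"type":"object","properties":{"series":{"type":"array"},"hand":{"type":"number"},"newtons":{"type":"number"}},"required":["series"]}

```bash
mkdir -p pics; ls
python3 - <<'E'
from bench import r, vision
import cv2,numpy as np
s=r.read_state();print(s['time'],s['ee_pos'],s['eef_rot'],s['width'],r.finger_overhang)
for n in ['scene','top']:
    c=vision.camera(n);cv2.imwrite(f'pics/{n}0.png',c['color'][:,:,::-1]);np.savez(f'{n}0.npz',**c)
    print(n,c['intrinsics'].tolist(),np.round(c['R'],4).tolist(),np.round(c['t'],4).tolist())
E
```

```text
pics
0.0 [0.27607686 0.56028875 0.2297533 ] [ 2.26905886e-01  9.73916433e-01 -6.98411876e-04 -1.14841486e-04] 0.08712377706142305 0.008
scene [[432.4325149266026, 0.0, 321.8302716284488], [0.0, 432.4325149266026, 200.55409777624567], [0.0, 0.0, 1.0]] [[0.7005, -0.7134, -0.0164], [-0.3739, -0.3473, -0.86], [0.6078, 0.6086, -0.5101]] [-0.2936, 0.2823, 0.5223]
top [[400.1299524453788, 0.0, 318.5504943586564], [0.0, 400.1299524453788, 205.84156124995832], [0.0, 0.0, 1.0]] [[0.0182, -0.9998, 0.0034], [-0.9935, -0.0185, -0.1124], [0.1125, -0.0014, -0.9937]] [0.0561, 0.519, 0.9923]
```

View pics/scene0.png

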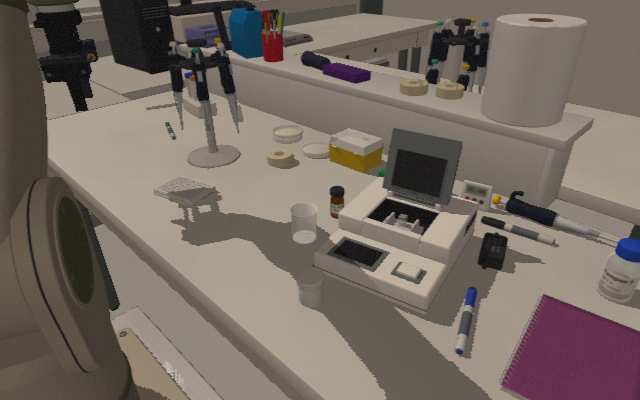

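View pics/top0.png

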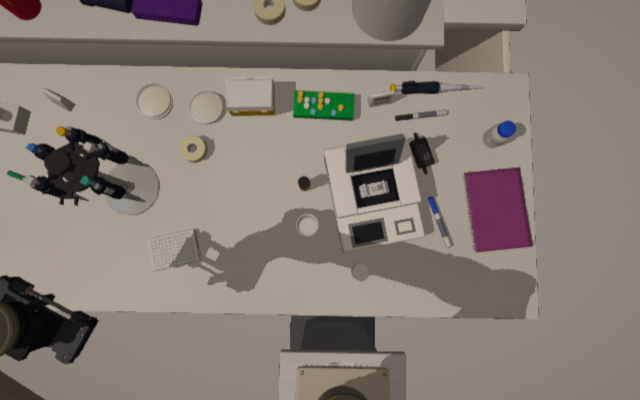

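The scene view shows the cover standing open (around 420,165), the start key near (408,271) and the pot in front (311,288). In the top view the well is near (374,188), the key near (404,226), and the arm is at the left. I'll enlarge both.

Run:
```python
import cv2
a=cv2.imread('pics/top0.png')[125:255,315:445];b=cv2.imread('pics/scene0.png')[125:305,305:485]
cv2.imwrite('pics/z.png',cv2.hconcat([cv2.resize(a,(390,390),interpolation=cv2.INTER_CUBIC),cv2.resize(b,(390,390),interpolation=cv2.INTER_CUBIC)]))
```

```text
(no output)
```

View pics/z.png

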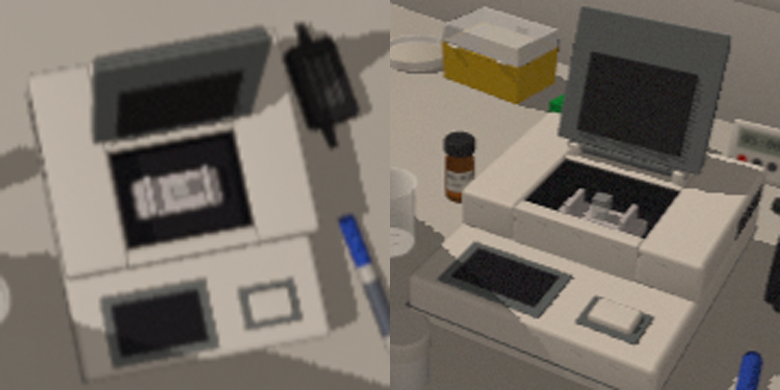

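```bash
cat > h.py <<'E'
import numpy as np
def ray(n,u,v,z):
    c=np.load(f'{n}0.npz');R,t,K=c['R'],c['t'],c['intrinsics']
    o=-R.T@t; d=R.T@np.linalg.inv(K)@np.array([u,v,1.])
    return o+d*(z-o[2])/d[2]
def proj(n,X):
    c=np.load(f'{n}0.npz');p=c['intrinsics']@(c['R']@np.asarray(X)+c['t']);return p[:2]/p[2]
E
python3 - <<'E'
from h import *
T=lambda x,y:(315+x/3-1/3,125+y/3-1/3); S=lambda x,y:(305+(x-390)/2.1667,125+y/2.1667)
f=lambda a:np.round(a*1000,1)
print('key',f(ray('top',*T(270,304),.058)),f(ray('scene',*S(614,314),.058)))
w=[ray('top',*T(*p),.085) for p in [(107,155),(235,132),(255,228),(128,250)]]
print('well',[f(a) for a in w],f(np.mean(w,0)))
a,b=ray('top',*T(70,276),.085),ray('top',*T(319,234),.085);print('step',f(a),f(b),np.linalg.norm(a-b))
ya=np.arctan2(*( -(b-a)[:2]*[1,1]))
print('yaw from step', np.degrees(np.arctan2((a-b)[1],(a-b)[0])-np.pi/2))
w=np.array(w);l=w[0]+w[3]-w[1]-w[2];print('yaw well',np.degrees(np.arctan2(l[1],l[0])-np.pi/2))
a,b=ray('top',*T(85,382),.05),ray('top',*T(328,333),.05);print('front',f(a),f(b),np.linalg.norm(a-b),np.degrees(np.arctan2((a-b)[1],(a-b)[0])-np.pi/2))
print('pot lid',f(ray('top',360,271,.05)),'beaker',f(ray('top',307,225,.068)),'vial',f(ray('top',304,184,.066)))
for p in [(93,57),(270,28),(237,122),(95,142)]: print(T(*p))
for p in [(583,8),(730,38),(560,130),(700,178)]: print(S(*p))
E
```

```text
key [ 468.5 -147.7   58. ] [ 465.2 -148.3   58. ]
well [array([585.3, -10.3,  85. ]), array([ 606.2, -114.2,   85. ]), array([ 527.8, -130.1,   85. ]), array([508.1, -27.9,  85. ])] [556.8 -70.6  85. ]
step [486.3  18.5  85. ] [ 523.9 -181.7   85. ] 0.20367197258034123
yaw from step 10.65417375293262
yaw well 11.161584168721998
front [402.    3.2  50. ] [ 445.9 -197.3   50. ] 0.20533548841849694 12.352328782887964
pot lid [356.4 -39.   50. ] beaker [465.9  93.   68. ] vial [567.5 102.7  66. ]
(345.6666666666667, 143.66666666666666)
(404.6666666666667, 134.0)
(393.6666666666667, 165.33333333333331)
(346.33333333333337, 172.0)
(394.07555268380486, 128.69225088844786)
(461.9206627590345, 142.53819172012737)
(383.46033137951724, 184.9990769372779)
(448.074721927355, 207.1525822679651)
```

Request:
drive_tool(series=[[[1.7, -5, 0.8], 3.74], [[1.7, -5, 0.8], 3.74], [[1.7, -5, 0.8], 3.74], [[1.7, -5, 0.8], 3.74], [[1.7, -5, 0.8], 3.74], [[1.7, -5, 0.8], 3.74], [[1.7, -5, 0.8], 3.74], [[1.7, -5, 0.8], 3.74], [[1.7, -5, 0.8], 3.74], [[1.7, -5, 0.8], 3.74]], hand=1, newtons=5)

```text
time: 1.35
ee_pos: [0.4463, 0.0589, 0.3107]
eef_rot: [-0.098, 0.995, 0.0, -0.0]
ft_force: [1.1, 0.5, -0.5]
width: 0.0016
grip_force: 0.0
```

Request:
drive_tool(series=[[[2.3, -1.1, 0], 0], [[2.3, -1.1, 0], 0], [[2.3, -1.1, 0], 0], [[2.3, -1.1, 0], 0], [[2.3, -1.1, 0], 0], [[2.3, -1.1, 0], 0], [[2.3, -1.1, 0], 0], [[2.3, -1.1, 0], 0], [[2.3, -1.1, 0], 0], [[2.3, -1.1, 0], 0]])

```text
time: 2.6
ee_pos: [0.6768, -0.0495, 0.31]
eef_rot: [-0.097, 0.995, 0.0, -0.0]
ft_force: [0.1, -0.8, -0.4]
width: 0.0008
grip_force: 0.0
```

```bash
cat >> h.py <<'E'
O=np.array([.5575,-.0705]);YAW=np.radians(11.2)
def inst(p):
    d=np.array(p)[:2]-O;c,s=np.cos(YAW),np.sin(YAW);return np.round([1e3*(c*d[0]+s*d[1]),1e3*(c*d[1]-s*d[0]),1e3*p[2]],1)
def world(x,y,z):
    c,s=np.cos(YAW),np.sin(YAW);return np.array([O[0]+(c*x-s*y)/1e3,O[1]+(s*x+c*y)/1e3,z/1e3])
def st():
    from bench import r
    s=r.read_state();q=s['eef_rot'];ax=np.degrees(2*np.arctan2(q[1],q[0]))-90
    print(round(s['time'],2),np.round(s['ee_pos'],4),'inst',inst(s['ee_pos']),'ty',round(ax,1),'F',np.round(s['ft_force'],2),'w',round(s['width'],4))
def lip(th,x0=50):
    return x0-121*np.cos(th)-7*np.sin(th),94+121*np.sin(th)-7*np.cos(th)
E
python3 - <<'E'
from h import *
st()
from bench import vision
import cv2
a=vision.camera('scene')['color'];b=vision.camera('top')['color']
cv2.imwrite('pics/a.png',cv2.hconcat([cv2.resize(a[60:320,280:540],(390,390)),cv2.resize(b[60:320,250:510],(390,390))])[:,:,::-1])
for y in(-65,65):print('lip pred',proj('scene',world(*([lip(1.85)[0],y,lip(1.85)[1]]))),proj('top',world(lip(1.85)[0],y,lip(1.85)[1])))
E
```

```text
2.6 [ 0.6768 -0.0495  0.31  ] inst [121.1  -2.6 310. ] ty 101.2 F [ 0.11 -0.78 -0.43] w 0.0008
lip pred [463.39281407 141.57007427] [406.59075431 138.51806688]
lip pred [393.2732331  127.24712035] [346.74632174 148.96568966]
```

View pics/a.png

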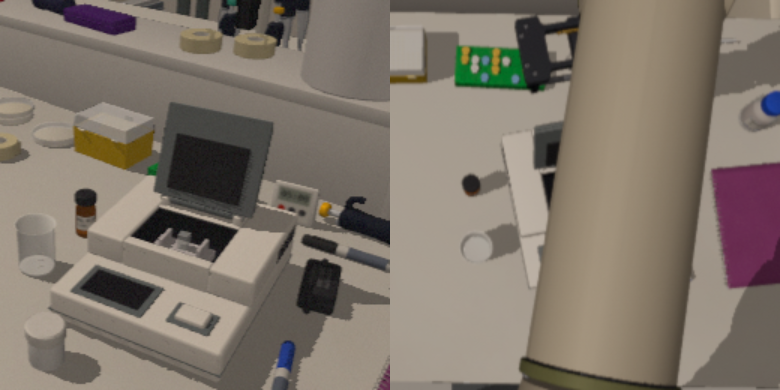

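The cover is fully open, matching the predicted lip corners to within 2 px. The hand is above and behind it. I'll go down behind it and start tipping.

Request:
drive_tool(series=[[[0, 0, -2.8], 0], [[0, 0, -2.8], 0], [[0, 0, -2.8], 0], [[0, 0, -2.8], 0], [[-0.78, -0.16, 0], 0], [[-0.78, -0.16, 0], 0], [[-0.6, -0.1, 0], 0], [[-0.6, -0.12, 0], 0], [[-0.6, -0.12, 0], 0], [[-0.6, -0.12, 0], 0]])

```text
time: 3.95
ee_pos: [0.6362, -0.0572, 0.1987]
eef_rot: [-0.097, 0.995, 0.0, 0.0]
ft_force: [0.6, -0.2, 1.5]
width: 0.0007
grip_force: 0.3
```

Run:
```python
from h import *
st()
from bench import vision
import cv2
a=vision.camera('scene')['color']
cv2.imwrite('pics/b.png',cv2.resize(a[40:240,320:520],(600,600),interpolation=cv2.INTER_CUBIC)[:,:,::-1])
for th in(1.85,1.75,1.65,1.57):
  for y in(-65,65):x,z=lip(th);print(th,y,np.round((proj('scene',world(x,y,z))-[320,40])*3))
```

```text
3.95 [ 0.6362 -0.0572  0.1987] inst [ 79.8  -2.2 198.7] ty 101.2 F [ 0.58 -0.17  1.46] w 0.0007
1.85 -65 [430. 305.]
1.85 65 [220. 262.]
1.75 -65 [424. 308.]
1.75 65 [212. 265.]
1.65 -65 [417. 314.]
1.65 65 [203. 270.]
1.57 -65 [411. 321.]
1.57 65 [196. 275.]
```

View pics/b.png

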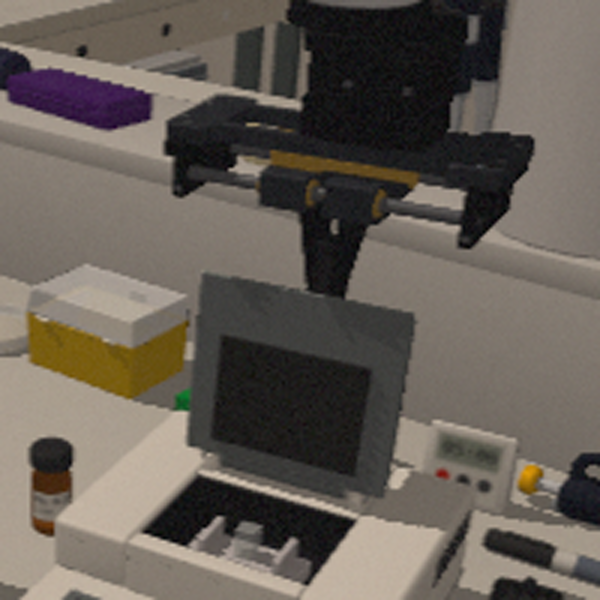

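The lip corners are at crop (203,272) and (415,313), so the angle is about 1.65. The finger is pushing from behind as planned. Next I tip it past upright, hop over and catch it in front.

Request:
drive_tool(series=[[[-0.54, -0.11, 0], 0], [[-0.54, -0.11, 0], 0], [[-0.54, -0.11, 0], 0], [[-0.54, -0.11, 0], 0], [[0.3, 0.06, 2.5], 0], [[0, 0, 2.5], 0], [[-3.43, -0.68, 0], 0], [[-3.34, -0.66, 0], 0], [[0, 0, -2.5], 0], [[0, 0, -2.5], 0]])

```text
time: 5.25
ee_pos: [0.5499, -0.0744, 0.1983]
eef_rot: [-0.097, 0.995, 0.0, 0.0]
ft_force: [-0.3, 0.7, -0.6]
width: 0.0002
grip_force: 0.0
```

Run:
```python
from h import *
st()
from bench import vision
import cv2
a=vision.camera('scene')['color']
cv2.imwrite('pics/c.png',cv2.resize(a[40:240,320:520],(600,600),interpolation=cv2.INTER_CUBIC)[:,:,::-1])
for th in(1.57,1.5,1.4,1.3,1.2,1):
  for y in(-65,65):x,z=lip(th);print(th,y,np.round((proj('scene',world(x,y,z))-[320,40])*3))
```

```text
5.25 [ 0.5499 -0.0744  0.1983] inst [ -8.2  -2.3 198.3] ty 101.2 F [-0.28  0.75 -0.61] w 0.0002
1.57 -65 [411. 321.]
1.57 65 [196. 275.]
1.5 -65 [406. 328.]
1.5 65 [189. 281.]
1.4 -65 [398. 339.]
1.4 65 [180. 291.]
1.3 -65 [390. 353.]
1.3 65 [170. 303.]
1.2 -65 [382. 368.]
1.2 65 [161. 317.]
1 -65 [365. 404.]
1 65 [143. 349.]
```

View pics/c.png

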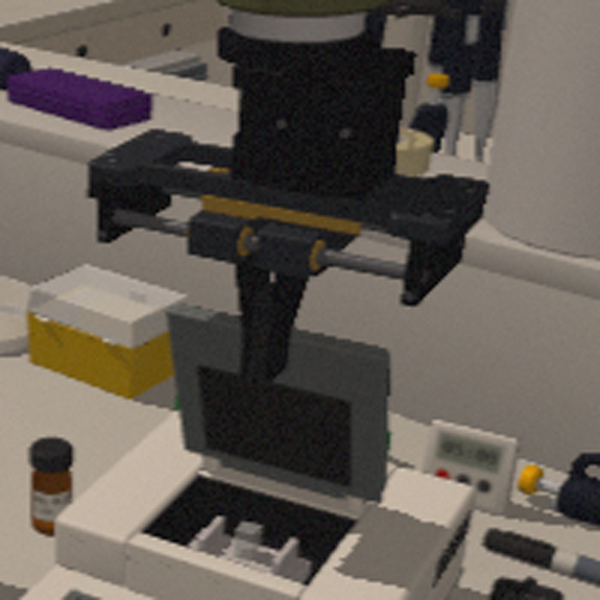

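The catch is in place: the corners are at (168,308) and (388,350), angle about 1.3, with the fingertip in front of and under the lip. Now I'll work out the lowering arc.

Run:
```python
from h import *
th=np.r_[1.22,1.22,1.2,1.17,1.14,1.1,1.06,1.02,.98,.94,.9, .86,.82,.78,.74,.7,.66,.62,.58,.54,.5,.46,.43,.4,.37,.34,.31,.28,.25,.22,.2]
P=np.array([world(lip(t)[0]-9.5,-2.3,lip(t)[1]-5) for t in th])*100
print(np.c_[th[1:],np.round(np.diff(P,axis=0),2)].tolist())
```

```text
[[1.22, 0.0, 0.0, 0.0], [1.2, -0.22, -0.04, -0.1], [1.17, -0.32, -0.06, -0.16], [1.14, -0.32, -0.06, -0.17], [1.1, -0.42, -0.08, -0.24], [1.06, -0.41, -0.08, -0.25], [1.02, -0.4, -0.08, -0.27], [0.98, -0.38, -0.08, -0.29], [0.94, -0.37, -0.07, -0.3], [0.9, -0.36, -0.07, -0.32], [0.86, -0.35, -0.07, -0.33], [0.82, -0.34, -0.07, -0.34], [0.78, -0.32, -0.06, -0.36], [0.74, -0.31, -0.06, -0.37], [0.7, -0.29, -0.06, -0.38], [0.66, -0.28, -0.05, -0.39], [0.62, -0.26, -0.05, -0.4], [0.58, -0.25, -0.05, -0.42], [0.54, -0.23, -0.05, -0.42], [0.5, -0.21, -0.04, -0.43], [0.46, -0.19, -0.04, -0.44], [0.43, -0.13, -0.03, -0.34], [0.4, -0.12, -0.02, -0.34], [0.37, -0.11, -0.02, -0.34], [0.34, -0.1, -0.02, -0.35], [0.31, -0.09, -0.02, -0.35], [0.28, -0.08, -0.02, -0.35], [0.25, -0.07, -0.01, -0.36], [0.22, -0.06, -0.01, -0.36], [0.2, -0.04, -0.01, -0.24]]
```

Request:
drive_tool(series=[[[0, 0, 0], 0], [[0, 0, 0], 0], [[0, 0, 0], 0], [[-0.22, -0.04, -0.1], 0], [[-0.32, -0.06, -0.16], 0], [[-0.32, -0.06, -0.17], 0], [[-0.42, -0.08, -0.24], 0], [[-0.41, -0.08, -0.25], 0], [[-0.4, -0.08, -0.27], 0], [[-0.38, -0.08, -0.29], 0]])

```text
time: 6.55
ee_pos: [0.5253, -0.0792, 0.1835]
eef_rot: [-0.097, 0.995, 0.0, -0.0]
ft_force: [-0.4, -0.4, -0.2]
width: 0.0006
grip_force: 0.1
```

```bash
python3 -c "
from h import *;st()"
```

```text
6.55 [ 0.5253 -0.0792  0.1835] inst [-33.3  -2.3 183.5] ty 101.2 F [-0.35 -0.39 -0.17] w 0.0006
```

Request:
drive_tool(series=[[[-0.37, -0.07, -0.3], 0], [[-0.36, -0.07, -0.32], 0], [[-0.35, -0.07, -0.33], 0], [[-0.34, -0.07, -0.34], 0], [[-0.32, -0.06, -0.36], 0], [[-0.31, -0.06, -0.37], 0], [[-0.29, -0.06, -0.38], 0], [[-0.28, -0.05, -0.39], 0], [[-0.26, -0.05, -0.4], 0], [[0, 0, 0], 0]])

```text
time: 7.8
ee_pos: [0.4964, -0.0848, 0.1515]
eef_rot: [-0.097, 0.995, 0.0, -0.0]
ft_force: [-1.5, -0.5, -0.1]
width: 0.0003
grip_force: 0.6
```

Run:
```python
from h import *
st()
from bench import vision
import cv2
a=vision.camera('scene')['color']
cv2.imwrite('pics/d.png',cv2.resize(a[100:280,320:500],(720,720)[:2],interpolation=cv2.INTER_CUBIC)[:600,:,::-1])
for th in(.8,.7,.62,.55,.4):
  for y in(-65,65):x,z=lip(th);print(th,y,np.round((proj('scene',world(x,y,z))-[320,100])*4))
```

```text
7.8 [ 0.4964 -0.0848  0.1515] inst [-62.7  -2.1 151.5] ty 101.2 F [-1.53 -0.51 -0.11] w 0.0003
0.8 -65 [465. 354.]
0.8 65 [169. 276.]
0.7 -65 [455. 384.]
0.7 65 [160. 303.]
0.62 -65 [448. 408.]
0.62 65 [153. 325.]
0.55 -65 [441. 429.]
0.55 65 [147. 344.]
0.4 -65 [430. 474.]
0.4 65 [138. 386.]
```

View pics/d.png

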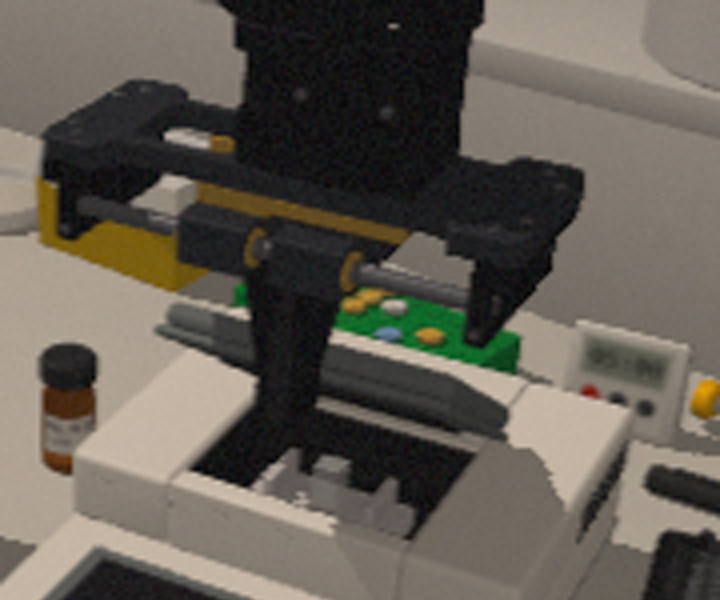

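The cover rests on the finger: the left lip corner at (157,330) fits an angle of about 0.61, and the contact force is 1.5 N, as expected. I'll continue lowering.

Request:
drive_tool(series=[[[-0.25, -0.05, -0.42], 0], [[-0.23, -0.05, -0.42], 0], [[-0.21, -0.04, -0.43], 0], [[-0.19, -0.04, -0.44], 0], [[-0.13, -0.03, -0.34], 0], [[-0.12, -0.02, -0.34], 0], [[-0.11, -0.02, -0.34], 0], [[-0.1, -0.02, -0.35], 0], [[0, 0, 0], 0], [[0, 0, 0], 0]])

```text
time: 9.1
ee_pos: [0.4832, -0.0874, 0.121]
eef_rot: [-0.097, 0.995, 0.0, -0.0]
ft_force: [-2.3, -0.1, -0.4]
width: 0.0006
grip_force: 1.1
```

Run:
```python
from h import *
st()
from bench import vision
import cv2
a=vision.camera('scene')['color']
cv2.imwrite('pics/e.png',cv2.resize(a[130:280,330:480],(600,600),interpolation=cv2.INTER_CUBIC)[:,:,::-1])
for th in(.5,.4,.34,.3,.2,0.1):
  for y in(-65,65):x,z=lip(th);print(th,y,np.round((proj('scene',world(x,y,z))-[330,130])*4), np.round(x,1),np.round(z,1))
```

```text
9.1 [ 0.4832 -0.0874  0.121 ] inst [-76.1  -2.2 121. ] ty 101.2 F [-2.34 -0.08 -0.38] w 0.0006
0.5 -65 [397. 324.] -59.5 145.9
0.5 65 [104. 238.] -59.5 145.9
0.4 -65 [390. 354.] -64.2 134.7
0.4 65 [ 98. 266.] -64.2 134.7
0.34 -65 [386. 371.] -66.4 127.8
0.34 65 [ 95. 282.] -66.4 127.8
0.3 -65 [383. 383.] -67.7 123.1
0.3 65 [ 93. 293.] -67.7 123.1
0.2 -65 [378. 411.] -70.0 111.2
0.2 65 [ 90. 319.] -70.0 111.2
0.1 -65 [373. 437.] -71.1 99.1
0.1 65 [ 88. 344.] -71.1 99.1
```

View pics/e.png

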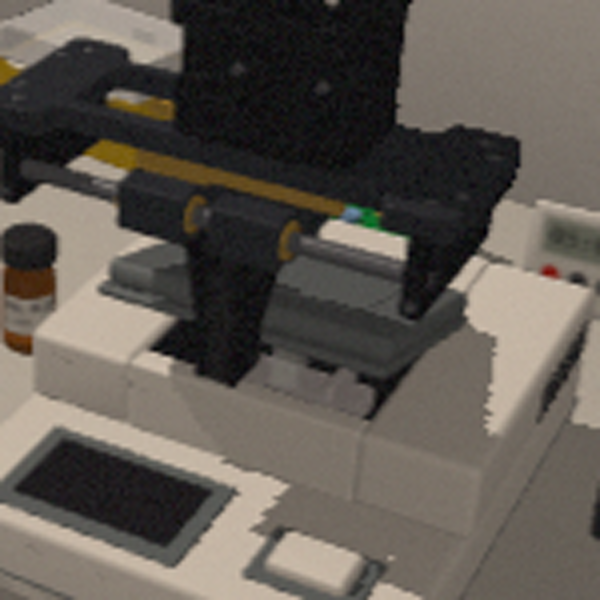

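The lip corners at (100,288) and (392,375) give an angle of about 0.33, with 2.3 N on the finger. I'll bring it down to about 0.1.

Request:
drive_tool(series=[[[-0.08, -0.02, -0.35], 0], [[-0.07, -0.01, -0.35], 0], [[-0.06, -0.01, -0.36], 0], [[-0.05, -0.01, -0.36], 0], [[-0.04, -0.01, -0.36], 0], [[-0.03, -0.01, -0.36], 0], [[-0.02, 0, -0.36], 0], [[-0.01, 0, -0.24], 0], [[0, 0, 0], 0], [[0, 0, 0], 0]])

```text
time: 10.4
ee_pos: [0.4798, -0.0882, 0.0937]
eef_rot: [-0.097, 0.995, 0.0, -0.0]
ft_force: [-3.1, -0.4, -0.0]
width: 0.0004
grip_force: 1.7
```

Run:
```python
from h import *
st()
from bench import vision
import cv2
a=vision.camera('scene')['color']
cv2.imwrite('pics/f.png',cv2.resize(a[130:280,330:480],(600,600),interpolation=cv2.INTER_CUBIC)[:,:,::-1])
```

```text
10.4 [ 0.4798 -0.0882  0.0937] inst [-79.7  -2.2  93.7] ty 101.2 F [-3.13 -0.36 -0.04] w 0.0004
```

View pics/f.png

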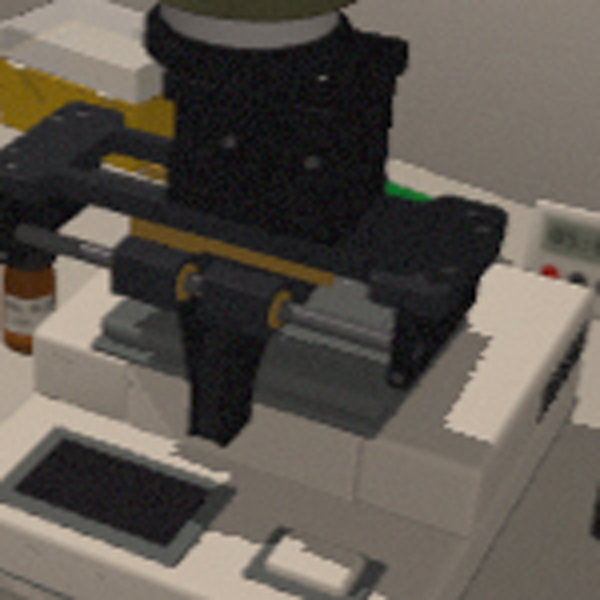

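The cover is held at about 0.11 rad: the left corner at (93,347) and the right at (378,435). I'll ease it the last bit down with the finger, then withdraw forward.

Request:
drive_tool(series=[[[0, 0, -0.2], 0], [[0, 0, -0.2], 0], [[0, 0, -0.2], 0], [[0, 0, -0.2], 0], [[0, 0, -0.2], 0], [[0, 0, -0.15], 0], [[-0.1, -0.02, 0], 0], [[-0.2, -0.04, 0], 0], [[-1, -0.2, 0], 0], [[-1.2, -0.24, 0.3], 0]])

```text
time: 11.7
ee_pos: [0.454, -0.0933, 0.0851]
eef_rot: [-0.097, 0.995, -0.0, -0.0]
ft_force: [-0.0, 0.3, 0.4]
width: 0.0009
grip_force: 0.0
```

Run:
```python
from h import *
st()
from bench import vision
import cv2
a=vision.camera('scene')['color']
cv2.imwrite('pics/g.png',cv2.resize(a[130:280,330:480],(600,600),interpolation=cv2.INTER_CUBIC)[:,:,::-1])
print([(y,np.round((proj('scene',world(-71,y,87))-[330,130])*4+5)) for y in(-65,65)])
k=np.array([.4668,-.148,.058]);from bench import r;print('to key',np.round((k-r.read_state()['ee_pos'])*100,2),inst(k))
```

```text
11.7 [ 0.454  -0.0933  0.0851] inst [-106.    -2.3   85.1] ty 101.2 F [-0.01  0.28  0.39] w 0.0009
[(-65, array([375., 467.])), (65, array([ 93., 372.]))]
to key [ 1.41 -5.41 -2.74] [-104.   -58.4   58. ]
```

View pics/g.png

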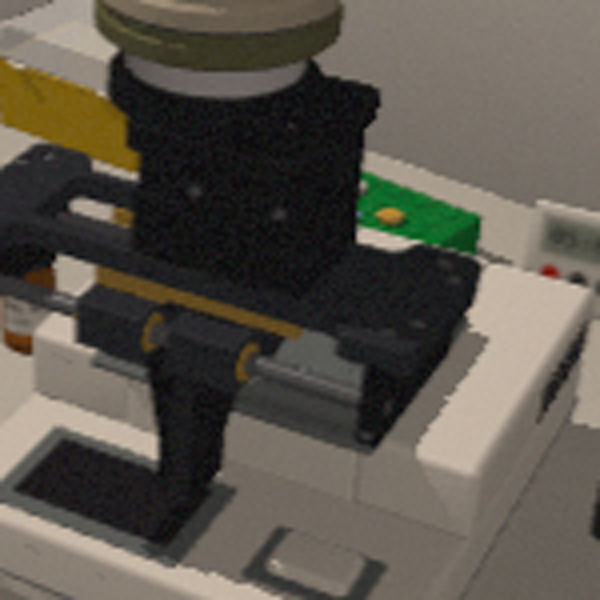

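The cover is down: the left corner at (90,367) and the lip in line with the housing top. The finger is clear, with zero force. Now over the start key.

Request:
drive_tool(series=[[[0.28, -1.08, 0], 0], [[0.28, -1.08, 0], 0], [[0.28, -1.08, 0], 0], [[0.28, -1.08, 0], 0], [[0.28, -1.08, 0], 0], [[0, 0, 0], 0], [[0, 0, -0.5], 0], [[0, 0, -0.5], 0], [[0, 0, -0.4], 0], [[0, 0, 0], 0]])

```text
time: 13.0
ee_pos: [0.4685, -0.1469, 0.0708]
eef_rot: [-0.097, 0.995, 0.0, -0.0]
ft_force: [0.2, -0.3, 0.4]
width: 0.0005
grip_force: 0.0
```

Run:
```python
from h import *
st()
from bench import vision
import cv2
a=vision.camera('scene')['color']
cv2.imwrite('pics/i.png',cv2.resize(a[150:300,330:480],(600,600),interpolation=cv2.INTER_CUBIC)[:,:,::-1])
```

```text
13.0 [ 0.4685 -0.1469  0.0708] inst [-102.1  -57.7   70.8] ty 101.2 F [ 0.16 -0.33  0.39] w 0.0005
```

View pics/i.png

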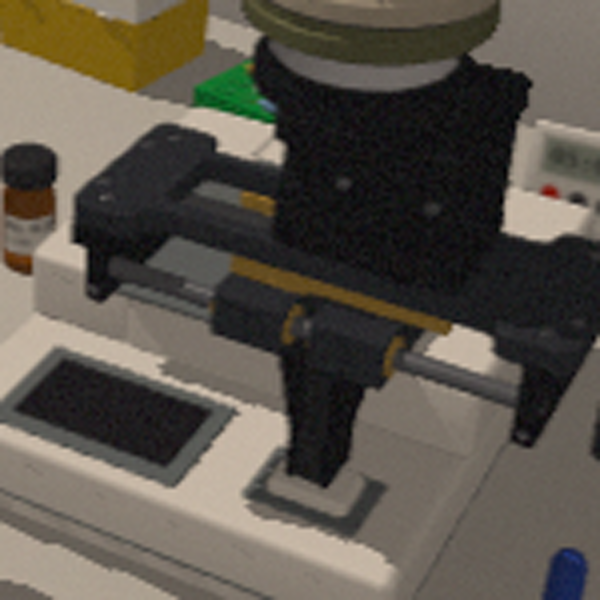

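The fingertip is centred just over the key, tip at (320,485). Pressing.

Request:
drive_tool(series=[[[0, 0, -0.2], 0], [[0, 0, -0.15], 0], [[0, 0, -0.15], 0], [[0, 0, -0.15], 0], [[0, 0, -0.15], 0], [[0, 0, -0.1], 0], [[0, 0, -0.05], 0], [[0, 0, -0.05], 0], [[0, 0, 0], 0], [[0, 0, 0], 0]])

```text
time: 14.3
ee_pos: [0.4689, -0.1472, 0.062]
eef_rot: [-0.097, 0.995, 0.0, 0.0]
ft_force: [-6.3, 1.8, 16.6]
width: 0.0004
grip_force: 8.1
```

The force is 16.6 N with the tip at 54 mm, so the key is on its stop. Releasing and clearing upward.

Request:
drive_tool(series=[[[0, 0, 0.2], 0], [[0, 0, 0.3], 0], [[0, 0, 0.4], 0], [[0, 0, 0.8], 0], [[0, 0, 2], 0], [[-0.5, 0, 3], 0], [[-0.5, 0, 4], 0], [[-0.5, 0, 4], 0], [[0, 0, 4], 0], [[0, 0, 2], 0]])

```text
time: 15.55
ee_pos: [0.4543, -0.1474, 0.2708]
eef_rot: [-0.097, 0.995, -0.0, 0.002]
ft_force: [0.1, 0.8, 0.3]
width: 0.0008
grip_force: 0.0
```

Request:
drive_tool(series=[[[0, 4, 1], 0], [[0, 4, 1], 0], [[0, 4, 1], 0], [[0, 4, 1], 0], [[0, 4, 1], 0], [[0, 4, 0], 0], [[0, 4, 0], 0], [[0, 3, 0], 0], [[0, 0, 0], 0], [[0, 0, 0], 0]])

```text
time: 16.8
ee_pos: [0.454, 0.162, 0.3184]
eef_rot: [-0.097, 0.995, -0.0, 0.0]
ft_force: [-0.2, -0.7, -0.1]
width: 0.0003
grip_force: 0.0
```

Run:
```python
from h import *
st()
from bench import vision
import cv2
a=vision.camera('scene')['color']
cv2.imwrite('pics/j.png',cv2.resize(a[130:330,290:490],(600,600),interpolation=cv2.INTER_CUBIC)[:,:,::-1])
```

```text
16.8 [0.454  0.162  0.3184] inst [-56.4 248.2 318.4] ty 101.1 F [-0.2  -0.74 -0.09] w 0.0003
```

View pics/j.png

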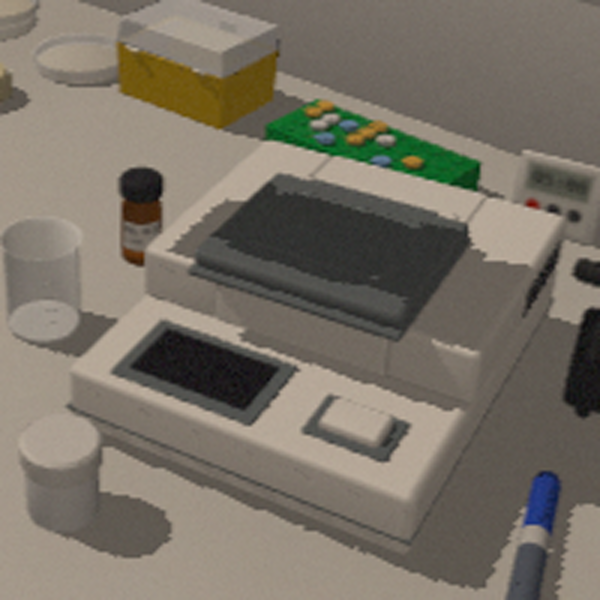

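The cover lies flat on the housing with its lip at (195,270)–(400,335). The key is up at (357,420), the vial, beaker, pot and marker look unmoved, and the hand is clear.

```bash
python3 -c "
from bench import r
print(r.close_job())"
```

```text
the job is handed in; nothing more can be done
None
```

The cover was tipped, caught and lowered shut on the finger, then the start key was pressed to its stop and came back up. The hand is clear, nothing else in view moved, and the job is handed in at about 17 s; the verdict was not shown.

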